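# Roll down the retaining strip of a filter frame

### The arm

A 6-joint arm with a two-finger parallel gripper is mounted at the origin on a cart in front of the work surface, level with it; the furniture and walls round the work are solid. World frame = base frame: x ahead of the robot, y to its left, z up, the work surface at z = 0. Lengths are in mm, angles in rad, forces in N, time in s.
With the tool pointing down it reaches from about 275 to 825 mm from the base axis. Payload 4.9 kg.
Tool frame: the origin (TCP) lies between the finger pads, 19 mm behind the fingertips; this is the grasp point; z points along the fingers, y is the line along which they close (so a half turn about z gives the same grasp; the last joint's range is limited). The gripper opens to 85 mm and grips with 20 to 120 N. Pads are 22 mm wide; open, the fingers measure 114 mm over their backs; the gripper's body (76 mm by 85 mm) begins 54 mm behind the grasp point. The pads swing forward as they close: fully open they stand 13 mm farther back than shut.
Start: joints at [-0.134, 0.326, -0.193, 1.052, 0, 1.437], TCP at [550.017, 0.009, 249.981] pointing down, gripper open.
Joint ranges: [-2.65, 2.65], [-0.97, 1.79], [-1.3, 1.35], [-1.93, 2.1], [-1.47, 1.37], [-3.14, 3.14]. Speed limits (rad/s): [2.57, 2.57, 3.14, 3.14, 3.14, 3.14].

### API

Orientations are given as [roll, pitch, yaw] about the fixed x, y, z axes, in that order (R = Rz(yaw) Ry(pitch) Rx(roll)).
In Python, from bench import bot, solve_ik, imaging gives the robot as it stands. Calls block until the motion is done:
- bot.move_ptp(position, orientation): joint-space move of the TCP to a pose.
- bot.movel(position, rot=None, max_speed=150, threshold=None): straight line of the TCP; rot=None keeps the orientation; max_speed is the mean speed in mm/s. With threshold (N) it stops when the force on the tool has changed by that much, and returns True; else False.
- bot.move_j(angles): joint-space move.
- bot.grip(opening, effort=None): opening from 0.0 (shut) to 1.0 (fully open); effort is the grip in N (None keeps the last); returns when the fingers have stopped.
- bot.dwell(seconds).
- solve_ik(position, orientation): joint angles nearest the present ones, or None.
- bot.get_state(): the state.
- imaging.capture(name): name is "scene" or "side" or "wrist"; returns the picture (420x560x3 uint8, blue, green, red); there is no depth.
- imaging.camera_model(name): a dict with "K" (3x3 intrinsics, pixels), "k1" (the pictures are not rectified: a ray, as slopes to the right and down, at radius r is drawn at 1 + k1 r^2 times it, then the intrinsics apply), "position" and "rotation" of the camera in the world. Camera axes: x right, y up, looking along -z (the intrinsics and any distortion apply to the point x, -y, -z); pixel columns grow to the right and rows downward; lengths in mm; the calibration is good to about 2 mm. A picture is of the moment at which its call begins: read the wrist's pose just before it. camera_model takes no time and is no camera call; for the wrist camera it gives the pose at the moment of the call.
A pose or a line that the arm cannot do raises bot.IKError and nothing moves.
- bot.sign_off(): hands the job in; it is judged then, once.
The state is a dict: "t": time; "qpos": joint angles; "joint_velocities": joint speeds; "effort": joint torques, N m; "tcp_pos": TCP position; "orientation": TCP orientation; "contact_force": force on the tool from outside, world axes, zero at the start; "wrist_torque": the same for the moment, N m; "opening": opening from 0.0 (shut) to 1.0 (fully open); "gripper_force": force on a finger pad.
Only numpy, scipy, OpenCV 4.12 (cv2) and the standard library are available. Lean on these libraries where they do the work, as an engineer would, in place of code of your own. Each camera call takes 0.05 s, during which the arm holds its last target. There are 200 camera calls.

### The job

Take the hand roller from its rest and roll it along the row of raised black clip links on the filter frame, pressing firmly (about 15 N, never more than 30 N), until all six links are pushed fully home, level with the steel end blocks. Then hang the roller upright back in its rest, and leave the bottle, vial and beaker nearby alone; press the links with the roller only.

Things in the scene. Friction and masses are not known exactly. Their poses are not given: they have to be found in the camera images.
- frame: Filter frame fixed to the bench: dark steel base plate 118 (x) x 226 (y) x 8 mm, origin at the centre of its underside, z up. On it, on levelling feet, an aluminium bed 100 x 204 mm carries the strip, which runs along frame y at frame x = -25 mm: a steel end block at each end (18 mm long, 30 mm wide) and between them six black plastic links in a row. Roller on frame must stay below 30 N.
- strip_a (a point): Nominal middle of the end block's top at the strip's -y end (frame x -25, y -89, z 36 mm). Both end blocks and links that are fully home are level with each other; a raised link stands up to 6 mm above. The ridge under the links is 34 mm wide, its top 2 mm below the end blocks; the white filter plate beside the strip (+x) is 8 mm below.
- strip_b (a point): The same for the +y end (frame y +89 mm). Both are nominal points tied to the base: the bed was levelled by hand, and the true strip lies 0 to 14 mm higher at its middle and slopes along y by up to 0.06 rad either way. This does not show in any measured pose: feel it. The frame is rigid: force rises steeply once a link is home.
- link_1 (a joint): How far the link at frame y = -65 mm has been pressed down, m: 0 fully raised, 0.006 fully home. Each link moves straight down, stiffly: it yields at about 9 N and stays where it is left. Starts 0 to 0.0015.
- link_2 (a joint): The same for the link at y = -39 mm.
- link_3 (a joint): The same for the link at y = -13 mm.
- link_4 (a joint): The same for the link at y = 13 mm.
- link_5 (a joint): The same for the link at y = 39 mm.
- link_6 (a joint): The same for the link at y = 65 mm.
- roller: Hand roller, about 0.3 kg, loose, hanging upright in the rest. Origin on its centre line level with the wheel's lowest point, z up along the handle. Dark rubber wheel, radius 18 mm, 20 mm wide, axle along roller x at z = 18 mm (it rolls along roller y). Steel fork 31 mm wide in x, 37 over the pin ends, 22 in y. Square steel flange 54 (x) x 56 (y) mm from z = 42 to 47 mm; grip above.
- roller_grip (a point): Middle of the roller's wooden grip, 30 x 30 mm square, z = 47 to 95 mm above the roller's origin (this point at 71). Hold it with the fingertips on or just above the flange so that they can bear on it (TCP about 68 mm above the origin); gripping along the roller's y resists the rolling drag best.
- roller_wheel (a joint): Turning angle of the wheel in its fork, rad, 0 at the start; 1 rad is 18 mm of rolling. Turns freely both ways.
- rest: Grey roller rest fixed to the bench: base 90 x 94 x 5 mm, origin at the centre of its underside, z up. On it an open pocket, 42 (x) x 46 (y) mm inside, 62 x 66 outside. The roller hangs in it with fork and wheel in the pocket and the flange on the rim, roller x along rest x (either way round), the roller's origin 6 mm above the rest's.
- rest_rim (a point): Middle of the pocket's mouth, level with its rim, 48 mm above the rest's origin.
- amber_bottle: Amber glass bottle with black cap, 47 mm wide, 103 mm tall, standing; origin at the centre of its underside. Bystander.
- vial: Small vial with black cap, 24 mm wide, 50 mm tall, standing; origin at the centre of its underside. Bystander.
- glass_beaker: Small beaker, 47 mm wide, 56 mm tall, standing; origin at the centre of its underside. Bystander.
Things that resemble listed ones, but are neither listed nor needed, are in the scene too. Leave any green or turquoise look-alike of the rest alone.

How it is judged (in metres and radians):
On the way, in this order (a step that is already met when the one before it is completed fails the run):
1. the roller is lifted out of its rest (z of roller in the frame of rest above 0.05 m), for 0.1 s.
2. the roller, pressed on the strip, has rolled along it: wheel turned by more than 5 rad (90 mm) either way (contact force between roller and frame above 3 N and (value of joint roller_wheel above 5 rad or value of joint roller_wheel below -5 rad)).
At the end, for the whole second after the job is handed in: All six links within 1.5 mm of fully home (joint above 4.5 of 6 mm); the roller hangs still in its rest, within 12 mm of the pocket's middle, no more than 4 mm above its seat, tilted less than 0.12 rad (value of joint each of link_1, link_2, link_3, link_4, link_5, link_6 above 0.0045 m and horizontal distance between roller and rest below 0.012 m and z of roller in the frame of rest below 0.01 m and angle between roller's own z axis and vertical below 0.12 rad and linear speed of roller below 0.02 m/s); the robot touches nothing.
It fails at once if roller and frame press on each other with more than 30 N (contact force between roller and frame above 30 N).
It fails at once if the fingers or the arm press on the frame or its links (contact force between any of the fingers, the arm and frame above 2 N).
It fails at once if a bystander is moved more than 25 mm (distance of any of amber_bottle, vial, glass_beaker from where it was at the start of the episode above 0.025 m).
It also fails if it takes over 72 s, if anything falls off the work surface, if the arm or the gripper's body presses on something with over 40 N, if the wrist force passes 120 N, or if a joint passes its speed limit or range.

## Working session

There is one attempt and no reset: what is moved stays moved. The work goes in short steps, each a Python script; the robot and the scene stay as the last script left them, time stands still between calls to the robot, and variables do not carry over. Pictures are saved under pics/ and viewed, at most 10 in all, crops included, and the job is handed in when it is done.

```bash
mkdir -p pics; ls; python3 - <<'E'
from bench import bot, imaging
import cv2
for n in("scene","side"):
    cv2.imwrite(f"pics/{n}0.png",cv2.resize(imaging.capture(n),(784,588),interpolation=cv2.INTER_CUBIC))
    m=imaging.camera_model(n);print(n,m)
print(bot.get_state())
E
```

```text
pics
scene {'K': array([[455.89778216,   0.        , 269.87112236],
       [  0.        , 455.89778216, 213.82119357],
       [  0.        ,   0.        ,   1.        ]]), 'k1': -0.14308919069588766, 'position': array([  97.08454267,  960.32597912, 1261.38827969]), 'rotation': array([ 7.06692209e-01,  2.08463925e-03, -2.64001603e+00])}
side {'K': array([[437.26937229,   0.        , 278.20091745],
       [  0.        , 437.26937229, 210.14528998],
       [  0.        ,   0.        ,   1.        ]]), 'k1': -0.018942632218509965, 'position': array([  32.73631197, -849.29408993,  785.03505757]), 'rotation': array([ 0.97944358,  0.0245329 , -0.52101   ])}
{'t': 0.1, 'qpos': array([-1.34193660e-01,  3.26880955e-01, -1.93462453e-01,  1.05198297e+00,
        2.23883694e-06,  1.43658614e+00]), 'joint_velocities': array([-0.00021575, -0.001132  ,  0.00152554, -0.00156511,  0.00215252,
       -0.00038943]), 'effort': array([-1.63831678e-04, -4.44239044e+01,  2.63037515e+01,  7.96647771e-03,
       -2.12530945e-04,  1.93304103e-06]), 'tcp_pos': array([5.49525796e+02, 7.96025504e-02, 2.49282143e+02]), 'orientation': array([-3.14007666e+00, -2.06951465e-04,  1.57081270e+00]), 'contact_force': array([0.04197572, 0.7611251 , 0.37054023]), 'wrist_torque': array([ 0.02320417, -0.03139924,  0.02400536]), 'gripper_force': 0.0, 'opening': 0.9986179543323972}
```

View pics/scene0.png

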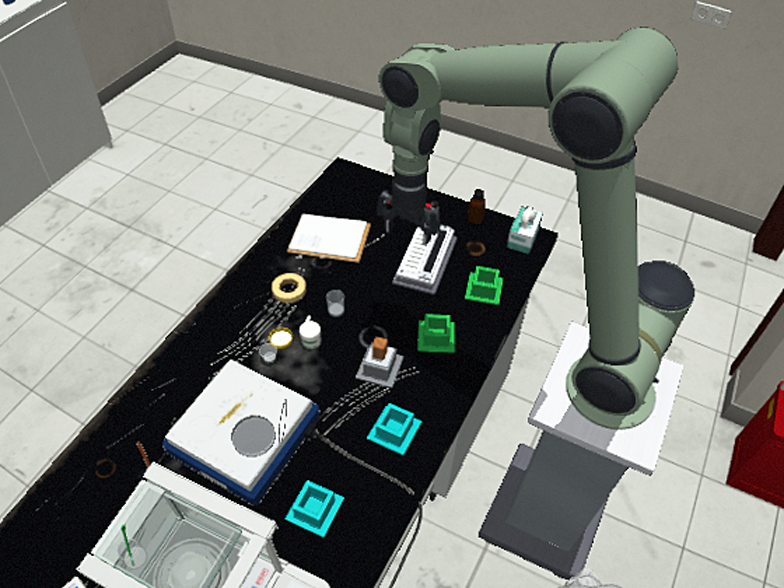

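View pics/side0.png

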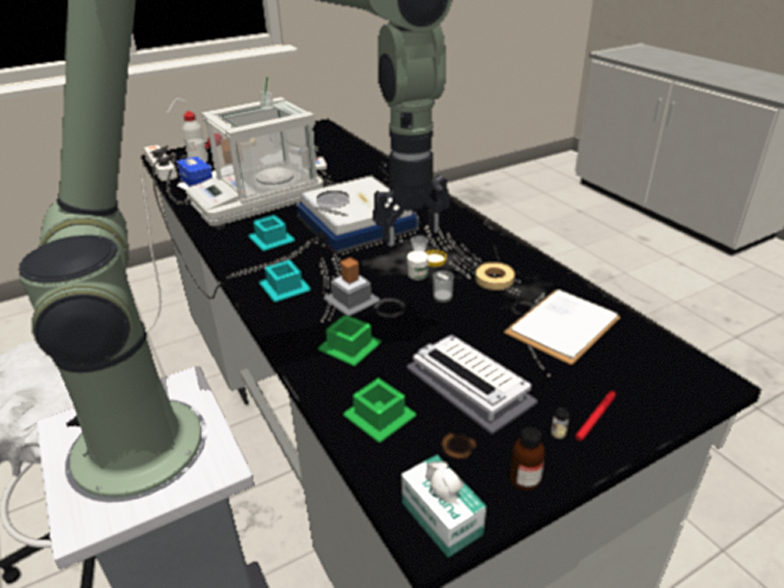

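Scene (×1.4 px): grey rest with roller at (380,365), frame at (427,258), beaker near (336,302), bottle (477,207). In the side picture the rest is at (352,298), the frame at (470,380), the vial at (560,422) and the bottle at (528,458).

```bash
cat > h.py <<'E'
import numpy as np, cv2
from scipy.spatial.transform import Rotation as R
from bench import bot, imaging, solve_ik
def ray(m,uv):
    p=np.linalg.inv(m["K"])@[uv[0],uv[1],1]; d=p[:2]; s=d.copy()
    for _ in range(30): s=d/(1+m["k1"]*(s@s))
    return R.from_euler("xyz",m["rotation"]).as_matrix()@[s[0],-s[1],-1]
def at(m,uv,z):
    d=ray(m,uv); c=np.array(m["position"]); return c+d*(z-c[2])/d[2]
def proj(m,P):
    q=(np.asarray(P)-m["position"])@R.from_euler("xyz",m["rotation"]).as_matrix()
    s=np.c_[q[:,0],-q[:,1]]/-q[:,2:]; s*=1+m["k1"]*(s**2).sum(1,keepdims=True)
    return s@m["K"][:2,:2].T+m["K"][:2,2]
def snap(n,f):
    m=imaging.camera_model(n); im=imaging.capture(n)
    cv2.imwrite(f"pics/{f}.png",cv2.resize(im,(784,588),interpolation=cv2.INTER_CUBIC)); return m
E
python3 - <<'E'
from h import *
s=imaging.camera_model("scene");d=imaging.camera_model("side");w=imaging.camera_model("wrist")
f=lambda m,u,v,z:at(m,(u/1.4,v/1.4),z).round()
print("rest",f(s,380,368,20),f(d,352,298,20),"grip top",f(s,380,341,101),f(d,350,263,101))
print("frame",f(s,427,258,30),f(d,470,378,30))
print("bottle",f(s,477,218,0),f(d,528,478,0),"vial",f(d,560,434,0),"beaker",f(s,336,312,0),f(d,443,296,0))
print(w, bot.get_state()["tcp_pos"])
E
```

```text
rest [503. 215.  20.] [505. 180.  20.] grip top [512. 199. 101.] [513. 194. 101.]
frame [ 559. -152.   30.] [ 565. -181.   30.]
bottle [ 513. -397.    0.] [ 525. -394.    0.] vial [ 632. -350.    0.] beaker [691. 106.   0.] [698. 103.   0.]
{'K': array([[374.60778875,   0.        , 278.45777167],
       [  0.        , 374.60778875, 208.59039456],
       [  0.        ,   0.        ,   1.        ]]), 'k1': 0.018520261575656147, 'position': array([550.47869539,  80.97489053, 370.44241476]), 'rotation': array([-0.32213193,  0.00162967,  0.00071433])} [5.49525796e+02 7.96025504e-02 2.49282143e+02]
```

```bash
python3 - <<'E'
from h import *
import pickle
o=[-np.pi,0,np.pi/2]
M={}
bot.move_ptp([561,-130,230],o); M["f"]=snap("wrist","frame1")
bot.move_ptp([510,230,210],o); M["r"]=snap("wrist","rest1")
pickle.dump(M,open("M.pkl","wb")); print(bot.get_state()["t"])
E
```

```text
2.1583
```

View pics/frame1.png

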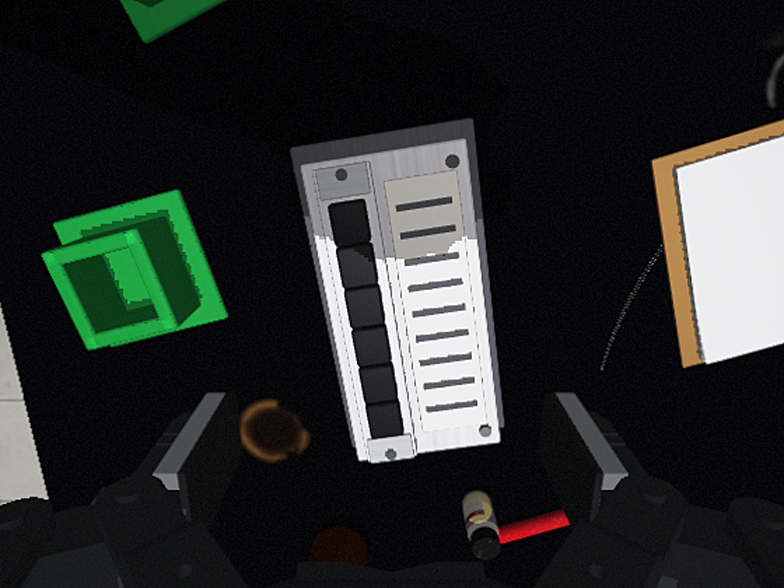

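View pics/rest1.png

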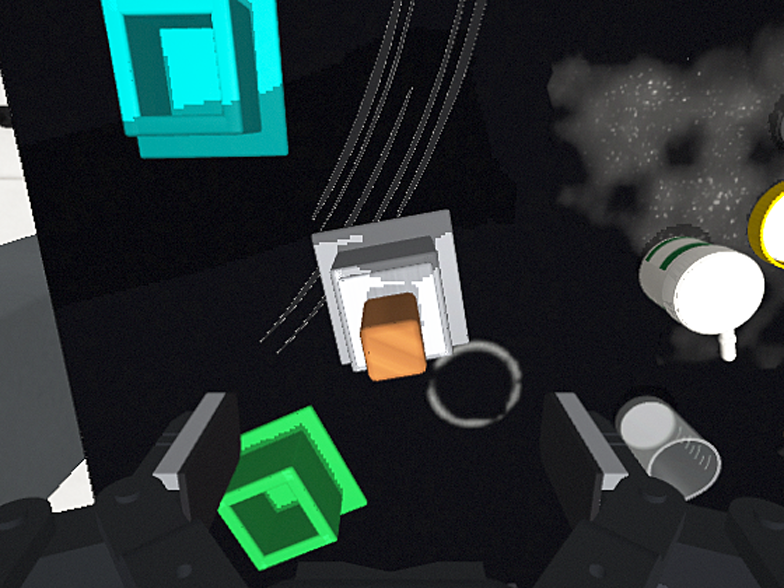

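Frame1 (×1.4): base plate corners TL (291,149), TR (474,119), BR (504,428); end-block screws at (341,175) and (391,454). Rest1: base corners (313,236), (450,210), (467,342), (342,364); grip top bottom corners (371,381), (425,374).

```bash
python3 - <<'E'
from h import *
import pickle
M=pickle.load(open("M.pkl","rb"))
for k in "fr": print(M[k]["position"],M[k]["rotation"])
def A(m,l,z): return np.array([at(M[m],(u/1.4,v/1.4),z)[:2] for u,v in l])
def rep(n,P):
    e=np.diff(np.r_[P,P[:1]],axis=0); print(n,P.round(1).tolist(),"len",np.hypot(*e.T).round(1),"ang",np.degrees(np.arctan2(*e.T[::-1])).round(1),"c",P.mean(0).round(1))
P=A("f",[(291,149),(474,119),(504,428)],8); rep("plate",P); print("centre",(P[0]+P[2])/2)
for z in(36,43,50): rep("screws",A("f",[(341,175),(391,454)],z))
rep("restbase",A("r",[(313,236),(450,210),(467,342),(342,364)],5))
rep("griptop",A("r",[(362,336),(419,328),(425,374),(371,381)],101))
a=cv2.imread("pics/frame1.png")[100:480,270:520]; b=cv2.imread("pics/rest1.png")[195:395,290:490]
cv2.imwrite("pics/crop.png",np.hstack([cv2.resize(a,(380,578),interpolation=cv2.INTER_CUBIC),np.vstack([cv2.resize(b,(420,420),interpolation=cv2.INTER_CUBIC),np.zeros((158,420,3),np.uint8)])]))
E
```

```text
[561.61856146 -49.7836947  350.68636469] [-0.32152506  0.00108032 -0.00082095]
[511.22378466 310.36821832 331.29328168] [-3.22656764e-01 -4.91051986e-04 -5.96016947e-05]
plate [[498.9, -68.9], [613.3, -51.1], [646.9, -271.7]] len [115.8 223.2 251.1] ang [  8.9 -81.4 126.1] c [ 586.4 -130.6]
centre [ 572.91524925 -170.29920473]
screws [[532.5, -82.0], [561.9, -274.7]] len [194.9 194.9] ang [-81.3  98.7] c [ 547.2 -178.4]
screws [[533.2, -81.3], [561.9, -269.7]] len [190.6 190.6] ang [-81.3  98.7] c [ 547.5 -175.5]
screws [[533.8, -80.6], [561.9, -264.7]] len [186.2 186.2] ang [-81.3  98.7] c [ 547.9 -172.7]
restbase [[462.7, 238.7], [548.9, 255.2], [563.6, 165.6], [478.5, 149.1]] len [87.7 90.8 86.7 90.9] ang [  10.8  -80.6 -169.1  100. ] c [513.4 202.1]
griptop [[498.1, 211.3], [525.1, 215.4], [528.5, 191.2], [502.1, 187.4]] len [27.4 24.5 26.7 24.3] ang [   8.6  -82.1 -171.8   99.5] c [513.5 201.3]
```

View pics/crop.png

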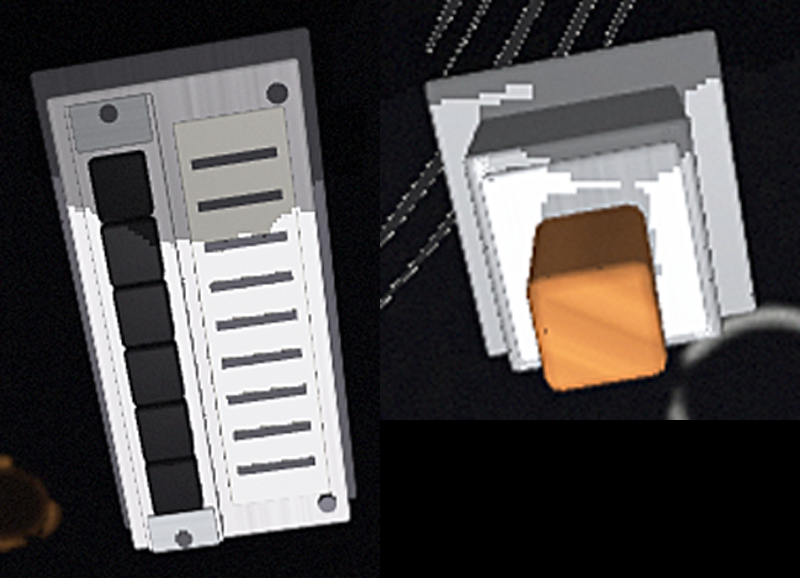

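Crop confirms the corners: frame yaw ≈ 8.7°, strip middle ≈ (548,−175); rest yaw ≈ 10.2°, centre ≈ (513.5,201.5), with the grip centred on it. Grasping now.

```bash
python3 - <<'E'
from h import *
yr=np.radians(10.2); o=[np.pi,0,yr]
print(solve_ik([513.5,201.5,150],o))
bot.grip(0.8); bot.move_ptp([513.5,201.5,150],o)
bot.movel([513.5,201.5,74],max_speed=80)
s=bot.get_state(); print(s["t"],s["tcp_pos"],s["contact_force"])
bot.grip(0.0,90); s=bot.get_state(); print(s["t"],s["tcp_pos"],s["opening"],s["gripper_force"],s["contact_force"])
bot.movel([513.5,201.5,170],max_speed=80); bot.dwell(.2)
s=bot.get_state(); print(s["t"],s["tcp_pos"],s["opening"],s["gripper_force"],s["contact_force"])
a=imaging.capture("side");b=imaging.capture("wrist")
cv2.imwrite("pics/held.png",np.hstack([cv2.resize(a[110:290,160:340],(400,400),interpolation=cv2.INTER_CUBIC),cv2.resize(b,(400,300))[:,:].repeat(1,0) if 0 else cv2.copyMakeBorder(cv2.resize(b,(400,300)),0,100,0,0,cv2.BORDER_CONSTANT)]))
E
```

```text
[ 0.24011762  0.41589306 -0.33338318  0.82152009  0.         -3.07949861]
7.6583 [513.96546041 201.59369848  74.46285482] [ 0.65000401 -0.77690933  0.51400797]
8.0917 [513.90108128 201.72390372  74.64719542] 0.3366746859715127 88.95520806312561 [-1.09516376e+00 -3.93391864e-03  5.32994969e+00]
9.6417 [513.22636209 201.46402182 169.55606146] 0.3424809899649912 88.79595637321472 [-0.32145853 -0.19380218 -3.43056669]
```

View pics/held.png

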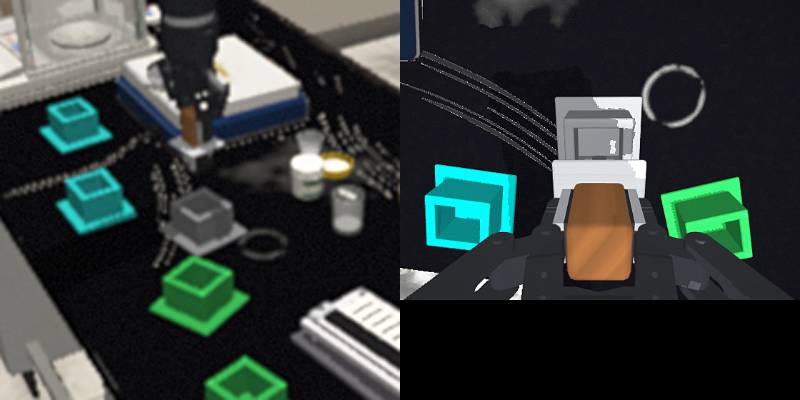

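Roller lifted and held upright; rest pocket empty. Feeling the first link now.

```bash
cat >> h.py <<'E'
YF=np.radians(8.7); O=[np.pi,0,YF+np.pi]; MID=np.array([548,-175.]); U=np.array([-np.sin(YF),np.cos(YF)])
def P(s,z): return [*(MID+s*U),z]
def fz(): return bot.get_state()["contact_force"][2]
E
python3 - <<'E'
from h import *
bot.move_ptp(P(65,145),O); bot.dwell(.2); s=bot.get_state(); f0=s["contact_force"]; print(s["t"],s["tcp_pos"],f0,s["qpos"][5])
print(bot.movel(P(65,95),max_speed=30,threshold=5)); s=bot.get_state(); print(s["t"],s["tcp_pos"],s["contact_force"]-f0)
z=s["tcp_pos"][2]; d=15-(s["contact_force"]-f0)[2]
print(bot.movel(P(65,z-10),max_speed=8,threshold=max(d-2,3))); s=bot.get_state(); print(s["t"],s["tcp_pos"],s["contact_force"]-f0)
bot.dwell(.2);s=bot.get_state(); print(s["t"],s["tcp_pos"],s["contact_force"]-f0,s["wrist_torque"])
E
```

```text
12.15 [ 538.2323871  -110.46024244  145.01614639] [-0.02862801  0.66437294 -2.82767212] -0.48930636824570684
True
13.1083 [ 537.82148314 -110.57003499  117.66241795] [-0.16405003 -1.02204389  4.44268506]
True
13.65 [ 537.85189695 -109.75616977  115.89501911] [-0.87751973  0.33636286  7.14943673]
13.85 [ 537.83350682 -109.74017891  115.86704597] [-0.70515677  0.18605362  7.28140495] [0.34180457 0.08574185 0.05314435]
```

```bash
python3 - <<'E'
from h import *
F0=-2.83
z=115.6
for i in range(14):
    z-=.7; bot.movel(P(65,z),max_speed=15); s=bot.get_state(); f=s["contact_force"][2]-F0
    print(round(s["t"],2),round(z,1),s["tcp_pos"][2].round(2),f.round(1))
    if f>14: break
E
```

```text
14.1 114.9 115.51 11.7
14.35 114.2 114.98 13.9
14.6 113.5 114.34 13.7
14.85 112.8 113.72 15.8
```

```bash
python3 - <<'E'
from h import *
F0=-2.83
z=112.8
for i in range(14):
    z-=.35; bot.movel(P(65,z),max_speed=15); s=bot.get_state(); f=s["contact_force"][2]-F0
    print(round(s["t"],2),round(z,2),s["tcp_pos"][2].round(2),f.round(1))
    if f>18: break
E
```

```text
15.1 112.45 113.44 15.6
15.35 112.1 113.13 15.7
15.6 111.75 112.97 17.8
15.85 111.4 112.81 19.5
```

```bash
python3 - <<'E'
from h import *
zc=111.4
for y in(39,13):
    bot.movel([*bot.get_state()["tcp_pos"][:2],zc+13],max_speed=100); bot.movel(P(y,zc+13),max_speed=100); bot.dwell(.1)
    F0=np.mean([fz() for _ in range(3)])
    h=bot.movel(P(y,zc-4),max_speed=30,threshold=5); s=bot.get_state(); z0=s["tcp_pos"][2]
    print(y,"F0",F0.round(1),h,z0.round(2),round(s["t"],2)); z=z0-2.2; bot.movel(P(y,z),max_speed=15); L=[]
    for i in range(14):
        z-=.6 if not L or L[-1][2]<16.5 else .3
        bot.movel(P(y,z),max_speed=15); s=bot.get_state(); f=s["contact_force"][2]-F0
        L.append((round(z,1),round(float(s["tcp_pos"][2]),2),round(float(f),1)))
        if f>19: break
    zc=z; print(L,round(s["t"],2))
E
```

```text
39 F0 -3.1 True 119.07 16.99
[(np.float64(116.3), 117.01, 10.0), (np.float64(115.7), 116.54, 11.8), (np.float64(115.1), 116.06, 12.6), (np.float64(114.5), 115.52, 13.8), (np.float64(113.9), 114.95, 14.1), (np.float64(113.3), 114.67, 17.2), (np.float64(113.0), 114.62, 19.0), (np.float64(112.7), 114.55, 21.7)] 19.27
13 F0 -3.9 True 119.88 20.41
[(np.float64(117.1), 118.01, 11.2), (np.float64(116.5), 117.59, 13.6), (np.float64(115.9), 117.12, 13.6), (np.float64(115.3), 116.54, 15.7), (np.float64(114.7), 116.15, 17.5), (np.float64(114.4), 116.08, 18.3), (np.float64(114.1), 116.02, 20.9)] 22.43
```

```bash
python3 - <<'E'
from h import *
zc=114.1
for y in(-13,-39,-65):
    bot.movel([*bot.get_state()["tcp_pos"][:2],zc+14],max_speed=100); bot.movel(P(y,zc+14),max_speed=100); bot.dwell(.1)
    F0=np.mean([fz() for _ in range(3)])
    h=bot.movel(P(y,zc-4),max_speed=30,threshold=5); s=bot.get_state(); z0=s["tcp_pos"][2]
    print(y,"F0",F0.round(1),h,z0.round(2),round(s["t"],2)); z=z0-2.2; bot.movel(P(y,z),max_speed=15); L=[]
    for i in range(14):
        z-=.6 if not L or L[-1][2]<16.5 else .3
        bot.movel(P(y,z),max_speed=15); s=bot.get_state(); f=s["contact_force"][2]-F0
        L.append((round(float(z),1),round(float(s["tcp_pos"][2]),2),round(float(f),1)))
        if f>19: break
    zc=z; print(L,round(s["t"],2))
E
```

```text
-13 F0 -2.8 True 121.28 23.61
[(118.5, 119.34, 10.3), (117.9, 118.91, 11.0), (117.3, 118.43, 13.6), (116.7, 117.85, 13.9), (116.1, 117.27, 13.3), (115.5, 117.15, 17.1), (115.2, 117.09, 19.3)] 25.63
-39 F0 -2.4 True 122.81 26.8
[(120.0, 120.73, 10.0), (119.4, 120.28, 8.8), (118.8, 119.78, 9.7), (118.2, 119.29, 12.5), (117.6, 118.76, 12.2), (117.0, 118.18, 14.0), (116.4, 117.97, 16.0), (115.8, 117.83, 19.5)] 29.07
-65 F0 -4.3 True 123.62 30.24
[(120.8, 121.53, 10.0), (120.2, 120.94, 10.2), (119.6, 120.37, 9.5), (119.0, 119.73, 10.2), (118.4, 119.34, 10.8), (117.8, 119.12, 12.2), (117.2, 118.92, 16.1), (116.6, 118.74, 17.1), (116.3, 118.62, 18.6), (116.0, 118.53, 20.2)] 33.01
```

```bash
python3 - <<'E'
from h import *
F0=-3.2
ys=[-65,-39,-13,13,39,65]; zs=np.array([116.2,115.85,115.2,114.3,113.1,111.5])+.6
c=np.polyfit(ys,zs,2); dz=0; L=[]
for y in np.arange(-65,70,6.5):
    bot.movel(P(y,np.polyval(c,y)+dz),max_speed=40); s=bot.get_state(); f=s["contact_force"]-[0,0,F0]
    L.append((y,round(float(s["tcp_pos"][2]),2),f.round(1).tolist(),round(dz,2)))
    dz+=float(np.clip(.07*(f[2]-15.5),-.3,.5))
    if f[2]>25: print("HIGH"); break
for l in L: print(*l)
s=bot.get_state(); print(s["t"],s["opening"],s["wrist_torque"])
E
```

```text
-65.0 118.8 [-2.1, 0.4, 15.4] 0
-58.5 118.67 [-3.1, 0.4, 15.1] -0.01
-52.0 118.51 [-2.3, 1.8, 14.9] -0.04
-45.5 118.33 [-2.5, 0.6, 14.8] -0.08
-39.0 118.15 [-3.2, 1.1, 15.7] -0.13
-32.5 118.01 [-1.6, 1.1, 14.2] -0.12
-26.0 117.76 [-3.0, 0.1, 14.9] -0.21
-19.5 117.53 [-3.5, 1.5, 14.1] -0.25
-13.0 117.27 [-3.0, 0.7, 15.7] -0.35
-6.5 117.02 [-2.5, 1.3, 15.2] -0.33
0.0 116.73 [-2.9, 0.8, 14.7] -0.35
6.5 116.45 [-2.5, 0.9, 15.6] -0.4
13.0 116.14 [-2.6, 1.5, 15.0] -0.4
19.5 115.86 [-2.7, 0.3, 15.0] -0.43
26.0 115.47 [-1.9, 1.2, 14.9] -0.47
32.5 115.08 [-2.0, 1.0, 15.0] -0.51
39.0 114.76 [-2.8, 0.8, 15.1] -0.54
45.5 114.34 [-3.1, 0.9, 15.4] -0.57
52.0 113.93 [-2.0, 1.1, 15.7] -0.58
58.5 113.51 [-2.8, 0.6, 14.3] -0.56
65.0 113.09 [-2.4, 0.6, 14.9] -0.65
39.5917 0.3415597306674858 [ 0.3001651   0.58653185 -0.03188783]
```

```bash
python3 - <<'E'
from h import *
F0=-3.2
c=np.polyfit([-65,-39,-13,13,39,65],np.array([116.2,115.85,115.2,114.3,113.1,111.5])+.6,2); dz=-.65; L=[]
for T,Y in((15.,[71,77,80,83,86,89]),(20.,list(np.arange(84,-80,-8.))+[-83,-88])):
  for y in Y:
    bot.movel(P(y,np.polyval(c,y)+dz),max_speed=45); s=bot.get_state(); f=s["contact_force"]-[0,0,F0]
    L.append((y,round(float(s["tcp_pos"][2]),2),round(float(s["tcp_pos"][2]+f[2]/12),2),f.round(1).tolist(),round(dz,2)))
    dz+=float(np.clip(.07*(f[2]-T),-.3,.5))
    if f[2]>26: print("HIGH"); break
for l in L: print(*l)
s=bot.get_state(); print(s["t"])
E
```

```text
71 112.68 113.88 [-2.6, 1.1, 14.4] -0.65
77 112.2 113.52 [-2.7, 1.2, 15.8] -0.69
80 111.99 113.21 [-3.1, 0.9, 14.7] -0.64
83 111.75 113.0 [-1.7, 0.7, 15.0] -0.66
86 111.58 112.87 [-1.7, 0.4, 15.4] -0.66
89 111.38 112.64 [-1.6, 0.2, 15.1] -0.63
84.0 111.73 112.98 [-2.5, -0.6, 15.0] -0.62
76.0 112.2 113.52 [-2.6, -0.0, 15.8] -0.92
68.0 112.69 114.22 [-3.1, -0.3, 18.4] -1.21
60.0 113.23 114.7 [-3.4, 0.5, 17.7] -1.33
52.0 113.72 115.33 [-3.6, 0.2, 19.3] -1.49
44.0 114.25 115.9 [-3.1, -0.1, 19.7] -1.54
36.0 114.74 116.43 [-3.3, -0.5, 20.2] -1.56
28.0 115.2 116.9 [-4.3, -0.1, 20.4] -1.54
20.0 115.67 117.37 [-3.5, -0.3, 20.4] -1.52
12.0 116.08 117.71 [-3.2, -0.9, 19.5] -1.49
4.0 116.44 118.26 [-2.8, -1.0, 21.9] -1.52
-4.0 116.84 118.52 [-3.4, -0.0, 20.2] -1.39
-12.0 117.16 118.82 [-4.0, -0.8, 19.9] -1.38
-20.0 117.41 119.22 [-2.8, 0.1, 21.7] -1.39
-28.0 117.69 119.24 [-2.3, -0.2, 18.6] -1.27
-36.0 117.92 119.57 [-2.9, 0.2, 19.8] -1.37
-44.0 118.1 119.78 [-3.1, -0.6, 20.1] -1.38
-52.0 118.28 119.93 [-2.4, -1.0, 19.8] -1.37
-60.0 118.41 120.08 [-2.3, -0.2, 20.1] -1.39
-68.0 118.46 120.1 [-2.4, -2.1, 19.6] -1.38
-76.0 118.46 120.11 [-2.7, 1.0, 19.8] -1.41
-83 118.65 120.39 [-3.4, -0.1, 20.9] -1.42
-88 118.67 120.39 [-2.8, -0.1, 20.6] -1.36
48.4833
```

Forces and heights run continuously from block to block (−88 to +89 mm), so all links are level with the end blocks. Returning to the rest in the original orientation.

```bash
python3 - <<'E'
from h import *
p=bot.get_state()["tcp_pos"]; bot.movel([p[0],p[1],185],max_speed=120)
bot.move_ptp([513.9,201.7,165],[np.pi,0,np.radians(10.2)]); bot.dwell(.2)
s=bot.get_state(); print(s["t"],s["tcp_pos"],s["orientation"],s["contact_force"],s["qpos"][5])
a=imaging.capture("side")[100:230,190:320];b=imaging.capture("wrist")[90:,150:400]
cv2.imwrite("pics/ret.png",np.hstack([cv2.resize(x,(400,520),interpolation=cv2.INTER_CUBIC) if 0 else cv2.resize(x,(400,400 if i==0 else 528),interpolation=cv2.INTER_CUBIC)[:400] for i,x in enumerate((a,b))]))
E
```

```text
51.45 [514.16055823 201.25214288 164.99066187] [ 3.14154726e+00 -4.54658451e-05  1.76980905e-01] [ 0.04522724 -0.71447628 -2.48397592] -3.079157857560909
```

View pics/ret.png

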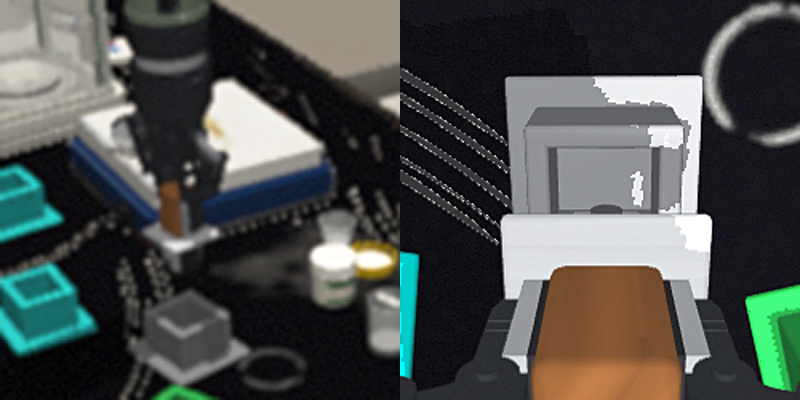

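The roller hangs straight: flange square, and only the pin end shows at (605,210), as expected untilted. Lower it.

```bash
python3 - <<'E'
from h import *
x,y=513.7,201.6
bot.movel([x,y,90],max_speed=80)
h=bot.movel([x,y,71],max_speed=25,threshold=5); s=bot.get_state(); print(h,s["t"],s["tcp_pos"],s["contact_force"])
E
```

```text
True 53.25 [513.51152334 201.52253928  74.64113196] [ 0.08022038 -0.79205072  4.42772614]
```

```bash
python3 - <<'E'
from h import *
bot.grip(0.8); bot.dwell(.2); bot.movel([513.7,201.6,210],max_speed=100); s=bot.get_state(); print(s["t"],s["contact_force"])
b=imaging.capture("wrist");a=imaging.capture("side")[130:260,190:320]
cv2.imwrite("pics/end.png",np.hstack([cv2.resize(a,(390,390),interpolation=cv2.INTER_CUBIC),cv2.resize(b[120:380,150:410],(390,390))]))
E
```

```text
55.425 [0.10226997 0.10893122 1.15936706]
```

View pics/end.png

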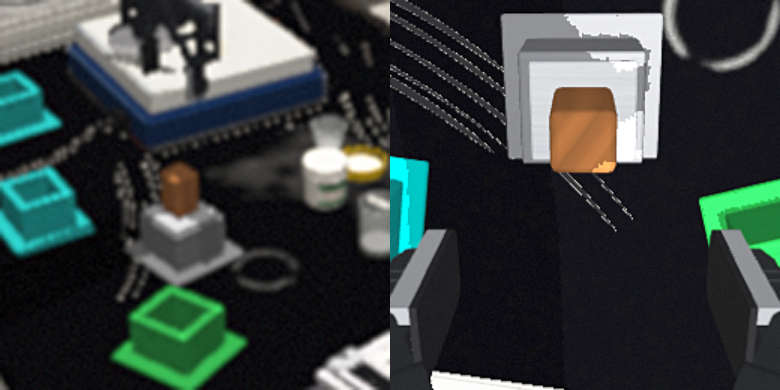

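The roller hangs upright and seated in the grey rest (grip at (180,190) left and (583,130) right), and the gripper is clear.

```bash
python3 -c "
from bench import bot
print(bot.sign_off())"
```

```text
the job is handed in; nothing more can be done
None
```

I pressed and rolled all six links until they felt level with both end blocks (highest force read about 22 N), hung the roller upright back in its rest, and handed the job in at about 55 s; the hand-in returned no verdict.

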